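# Unlatch and open the long staple case

### The arm

A 6-joint arm with a two-finger parallel gripper is mounted at the origin on the work surface; the furniture and walls round the work are solid. World frame = base frame: x ahead of the robot, y to its left, z up, the work surface at z = 0. Lengths are in m, angles in rad, forces in N, time in s.
With the tool pointing down it reaches from about 0.225 to 0.875 m from the base axis. Payload 3.4 kg.
Tool frame: the origin (TCP) lies between the finger pads; the fingertips stand 25 mm ahead of it and the grasp point (between the pads) lies 6 mm ahead of it; z points along the fingers, y is the line along which they close (so a half turn about z gives the same grasp; the last joint's range is limited). The gripper opens to 85 mm and grips with 20 to 120 N. Pads are 22 mm wide; open, the fingers measure 114 mm over their backs; the gripper's body (76 mm by 85 mm) begins 54 mm behind the grasp point. The pads swing forward as they close: fully open they stand 13 mm farther back than shut.
Start: joints at [1.116, 0.276, 1.505, -0, 1.361, -0.121], TCP at [0.188, 0.543, 0.256] pointing down, gripper open.
Joint ranges: [-2.89, 2.89], [-0.75, 2.08], [0.22, 2.7], [-1.18, 4.32], [0.11, 2.71], [-2.7, 2.7]. Speed limits (rad/s): [2.57, 2.57, 3.14, 3.14, 3.14, 3.14].

### API

Orientations are given as a unit quaternion [w, x, y, z].
In Python, from rig import manip, cams, ticket gives the robot as it stands.
- The arm moves only by the tool step_arm, never from a script. Its argument "increments" is a list of rows, each an object with "dp": the shift along the world's x, y, z each as a share of 0.2 m, from -1 to 1, a list of three; "yaw": the turn about the world's z as a share of 0.15 rad, from -1 to 1; "grip": the opening, from 0 (shut) to 1 (fully open). In form: [{"dp": [tx, ty, tz], "yaw": yaw, "grip": grip}, ...]. A call has 1 to 5 rows; each row shifts and turns the commanded pose from where the row before left it; what a row does not reach is not made up. A row lasts 1/8 s, in which the tool goes at most 62.5 mm and 10.7 degrees, less where a joint would pass 70% of its speed; a pose out of reach is approached as far as the arm can. A call with a number of a shift or a turn outside -1 to 1 is refused whole. A call with a gripper value outside its range is refused whole. The fingers move at their own pace and stop on an object; "squeeze" is the grip in N (left out, the last holds). Time passes only in rows, so rows that do not move let the fingers close. It gives the time, the measured TCP pose, the force, the opening and the grip force at its end, in the units of the state.
- manip.get_state(): the state, without advancing time (a new reading comes with each control period).
- cams.get_image(name): name is "scene" or "top" or "wrist"; returns the picture (384x512x3 uint8, blue, green, red); there is no depth.
- cams.get_calibration(name): a dict with "fx", "fy", "cx", "cy" (pixels), "extrinsics" (4x4, takes a point from camera to world coordinates). Camera axes: x right, y up, looking along -z (the intrinsics and any distortion apply to the point x, -y, -z); pixel columns grow to the right and rows downward; lengths in m; the calibration is good to about 2 mm. A picture is of the moment at which its call begins: read the wrist's pose just before it. get_calibration takes no time and is no camera call; for the wrist camera it gives the pose at the moment of the call.
- ticket.sign_off(): hands the job in; it is judged then, once.
The state is a dict: "clock": time; "qpos": joint angles; "qd": joint speeds; "effort": joint torques, N m; "position": TCP position; "ee_rot": TCP orientation; "contact_force": force on the tool from outside, world axes, zero at the start; "moment": the same for the moment, N m; "width": finger opening in m; "gripper_force": force on a finger pad.
Only numpy, scipy, OpenCV 4.12 (cv2) and the standard library are available. Lean on these libraries where they do the work, as an engineer would, in place of code of your own. Each camera call takes 0.05 s, during which the arm holds its last target. There are 200 camera calls.

### The job

Two plywood cases stand on the bench, a long one and a short one, each held shut by a steel latch lever. On the long case, swing the latch lever fully aside, then lift the lid by its wooden handle as far as its hinge lets it, nearly upright, and leave it standing open. Leave the short case latched.

Things in the scene. Friction and masses are not known exactly. Their poses are not given: they have to be found in the camera images.
- long_case: The long plywood case, 150 mm wide (y), 100 deep (x), 80 high with its lid, fixed to the bench; the other case looks the same but is only 100 mm wide. Origin: centre of its underside. Its x axis points from the front (latch side, towards the robot) to the back (lid hinge), z up. A box of staples lies inside.
- long_latch_pin (a point): Middle of the upright steel pin (16 mm thick, 34 mm tall, from 88 to 122 mm above the bench; this point at 105) near the end of the long case's latch lever. Push it or take it from above. It moves in a level circle of 48 mm radius about the latch pivot, which stands at x = -68, y = 0 mm in the case's frame. Nothing tall stands near it.
- long_latch (a joint): Angle of the long case's latch lever about its upright pivot (rad, 0 to 1.6; light friction, stays put). At 0 the pin points straight out of the case's front (x = -116, y = 0 mm in the case's frame) and the tongue opposite blocks the lid. It opens only anticlockwise seen from above: the pin swings towards the case's -y (at 1.57: x = -68, y = -48). Lid free from about 1.15; starts at 0 to 0.3.
- long_handle (a point): Centre of the wooden handle on the long case's lid: a short round bar, 34 mm long, 22 mm thick, lying along the case's y axis on a 14 mm stem, its axis 26 mm above the lid's top, 106 mm above the bench when shut. With the lid shut it is at x = -20, y = 0 mm in the case's frame, 32 mm behind the lid's front edge.
- long_lid (a joint): Angle of the long case's lid (rad, 0 shut, 1.3 its stop, nearly upright). Its level hinge lies along the case's y axis at x = +50, z = 70 mm in the case's frame; the front edge rises and swings back. Lid 10 mm thick, 102 deep, 154 wide. Handle centre: 70 mm in front of the hinge and 36 mm above it when shut. The stiff hinge needs about 3 N at the handle and holds the lid at any angle.
- short_case: The short plywood case, 100 mm wide, otherwise the same as the long one, with the same latch and lid. Origin: centre of its underside; axes as for the long case. Not to be opened.
- short_latch (a joint): Angle of the short case's latch lever (rad, 0 latched, grows as it is swung aside); starts between 0 and 0.3 and has to stay latched.

How it is judged:
On the way, in this order (a step that is already met when the one before it is completed fails the run):
1. the long case's latch lever is swung aside while its lid is still shut (value of joint long_latch above 1.15 rad and value of joint long_lid below 0.12 rad), for 0.1 s.
2. the long case's lid is raised nearly upright (value of joint long_lid above 1.1 rad), for 0.1 s.
At the end, for the whole second after the job is handed in: The long case's lid stands open at rest, raised by more than 1.1 rad (63 degrees; its stop is at 1.3), its latch lever is still swung aside by more than 1.0 rad, and the short case's latch is still over its lid (below 0.6 rad) (value of joint long_latch above 1 rad and value of joint long_lid above 1.1 rad and velocity of joint long_lid between -0.05 and 0.05 rad/s and value of joint short_latch below 0.6 rad); the robot touches nothing.
It fails at once if the short case's latch lever is swung off (beyond 0.6 rad) (value of joint short_latch above 0.6 rad).
It also fails if it takes over 48 s, if anything falls off the work surface, if the arm or the gripper's body presses on something with over 40 N, if the wrist force passes 120 N, or if a joint passes its speed limit or range.

## Working session

There is one attempt and no reset: what is moved stays moved. The work goes in short steps, Python scripts to look and compute and a tool call to move; the robot and the scene stay as the last step left them, time stands still between calls to the robot, and variables do not carry over. Pictures are saved under pics/ and viewed, at most 10 in all, crops included, and the job is handed in when it is done.

Besides the shell and the picture viewer there is one more tool, called after "Call:" as a command line: name --argument value ..., lists and objects as JSON in quotes. step_arm: Moves the arm, as the interface text tells. Shift numbers are shares of 0.2 m and turn numbers shares of 0.15 rad, none past 1 either way. Its arguments: {"type":"object","properties":{"increments":{"type":"array"},"squeeze":{"type":"number"}},"required":["increments"]}

```bash
mkdir -p pics
python3 - <<'E'
from rig import manip,cams,ticket
import cv2,numpy as np
s=manip.get_state();print(s['clock'],s['position'],s['ee_rot'],s['width'])
for n in ['scene','top']:
    c=cams.get_calibration(n);print(n,c)
    cv2.imwrite(f'pics/{n}0.png',cams.get_image(n))
E
```

```text
0.0 [0.18819194 0.54282298 0.25542088] [-2.56199335e-04  1.66132696e-01  9.86102971e-01 -8.90274462e-04] 0.08510684384848305
scene {'fx': 351.8010660063662, 'fy': 351.8010660063662, 'cx': 249.64077308936876, 'cy': 186.77382981415093, 'extrinsics': array([[ 0.8177645 ,  0.39647992, -0.41721086,  0.01396413],
       [-0.57554803,  0.56032334, -0.59563598, -0.67147183],
       [-0.00238472,  0.72721484,  0.68640577,  0.79634288],
       [ 0.        ,  0.        ,  0.        ,  1.        ]])}
top {'fx': 495.2294314878812, 'fy': 495.2294314878812, 'cx': 253.91941900164684, 'cy': 197.37756827229816, 'extrinsics': array([[-0.02837366,  0.98832277, -0.14970983,  0.2402232 ],
       [-0.99937417, -0.03121232, -0.01664518, -0.05690286],
       [-0.0211236 ,  0.14914385,  0.98858986,  1.38931561],
       [ 0.        ,  0.        ,  0.        ,  1.        ]])}
```

View pics/top0.png

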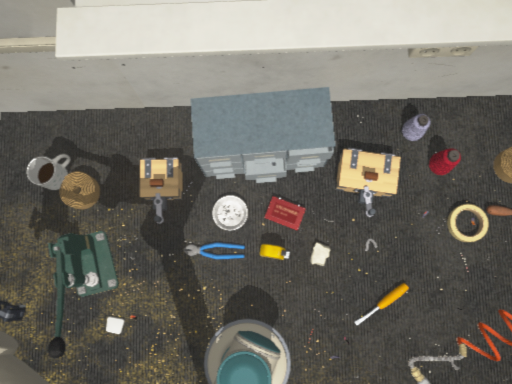

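View pics/scene0.png

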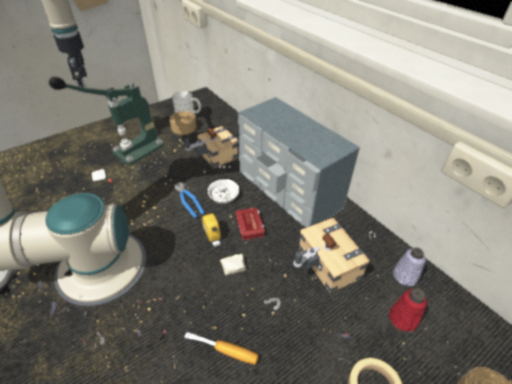

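The top view shows the long case on the right (lid centred about (369,172), handle about (371,174), pin about (369,211)). The short case is on the left, around (160,180). I'll measure the lid now.

```bash
cat > h.py <<'E'
import numpy as np,cv2
def ray(c,uv,z):
    E=c['extrinsics'];d=np.array([(uv[0]-c['cx'])/c['fx'],-(uv[1]-c['cy'])/c['fy'],-1]);d=E[:3,:3]@d;o=E[:3,3]
    return o+d*(z-o[2])/d[2]
def proj(c,p):
    E=c['extrinsics'];q=E[:3,:3].T@(np.array(p)-E[:3,3]);return np.array([c['cx']+c['fx']*q[0]/-q[2],c['cy']-c['fy']*q[1]/-q[2]])
E
python3 - <<'E'
from rig import cams
from h import *
c=cams.get_calibration('top');im=cv2.imread('pics/top0.png')
x0,y0=325,135;cr=im[y0:y0+95,x0:x0+95]
cv2.imwrite('pics/crop0.png',cv2.resize(cr,None,fx=6,fy=6,interpolation=cv2.INTER_CUBIC))
hsv=cv2.cvtColor(cr,cv2.COLOR_BGR2HSV)
m=cv2.inRange(hsv,(8,40,150),(35,200,255));m=cv2.morphologyEx(m,cv2.MORPH_CLOSE,np.ones((9,9)))
k=max(cv2.findContours(m,0,1)[0],key=cv2.contourArea)
r=cv2.minAreaRect(k);b=cv2.boxPoints(r)+[x0,y0];print(r,b)
P=np.array([ray(c,p,.08) for p in b]);print(P.round(4),P.mean(0));print([np.linalg.norm(P[i]-P[i-1]).round(4) for i in range(4)])
E
```

```text
((44.28791809082031, 37.93154525756836), (58.949195861816406, 41.69309616088867), 8.426968574523926) [[337.07650948 189.23356247]
 [343.18657875 147.99060535]
 [401.49932861 156.62952805]
 [395.38925934 197.87248611]]
[[ 0.4535 -0.2576  0.08  ]
 [ 0.5659 -0.2801  0.08  ]
 [ 0.5368 -0.435   0.08  ]
 [ 0.4253 -0.4107  0.08  ]] [ 0.49537422 -0.34583042  0.08      ]
[np.float64(0.1557), np.float64(0.1147), np.float64(0.1576), np.float64(0.1141)]
```

View pics/crop0.png

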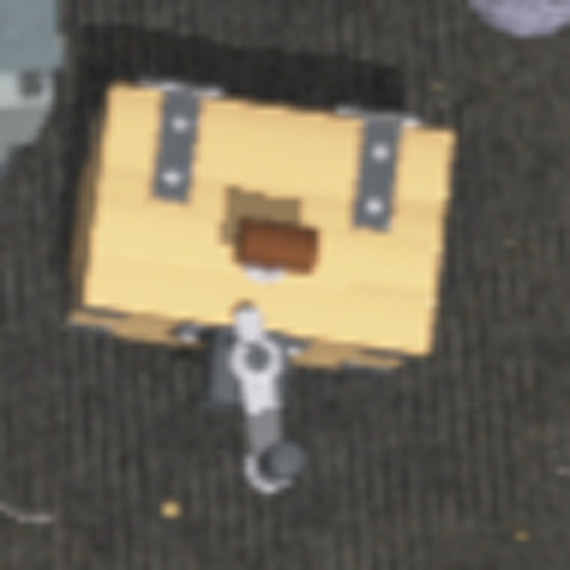

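The crop shows the lid's top corners at (108,85), (455,130), (430,355) and (85,305). The handle is at (277,246), the pin top at (287,458) and the pivot at (257,358).

Run:
```python
from rig import cams
from h import *
c=cams.get_calibration('top')
w=lambda u,z:ray(c,(325+(u[0]+.5)/6-.5,135+(u[1]+.5)/6-.5),z)
P=np.array([w(u,.08) for u in [(108,85),(455,130),(430,355),(85,305)]])
print(P.round(4),[np.linalg.norm(P[i]-P[i-1]).round(4) for i in range(4)])
ax=(P[0]+P[1]-P[2]-P[3]);ay=P[0]+P[3]-P[1]-P[2];a1=np.arctan2(ax[1],ax[0]);a2=np.arctan2(-ay[0],ay[1]);print('yaw',a1,a2)
yaw=(a2*.6+a1*.4);R=np.array([[np.cos(yaw),-np.sin(yaw)],[np.sin(yaw),np.cos(yaw)]])
o=P.mean(0)[:2]; print('lid centre',o, 'origin from lid', o-R@[-.001,0])
h=w((277,246),.114);pv=w((257,358),.09);pin=w((287,458),.122)
print('handle',h,'-> origin',h[:2]-R@[-.02,0])
o2=(o-R@[-.001,0]+h[:2]-R@[-.02,0])/2
for n,p in [('pivot',pv),('pin',pin),('handle',h)]: print(n,p, 'case',(R.T@(p[:2]-o2)))
# scene check
s=cams.get_calibration('scene');print('proj pin,handle in scene',proj(s,[*pin[:2],.122]),proj(s,[*h[:2],.106]))
for t in [.3,.8,1.15,1.57]: print('pin@',t,o2+R@[-.068-.048*np.cos(t),-.048*np.sin(t)])
```

```text
[[ 0.5639 -0.2783  0.08  ]
 [ 0.5379 -0.4322  0.08  ]
 [ 0.4363 -0.4138  0.08  ]
 [ 0.4637 -0.2626  0.08  ]] [np.float64(0.1014), np.float64(0.156), np.float64(0.1033), np.float64(0.1536)]
yaw -0.1675524097701769 -0.17296731105180466
lid centre [ 0.50044544 -0.34670837] origin from lid [ 0.50143089 -0.34687835]
handle [ 0.48121365 -0.34180174  0.114     ] -> origin [ 0.50092263 -0.34520118]
pivot [ 0.43587383 -0.33521429  0.09      ] case [-0.06619273 -0.00043172]
pin [ 0.38744157 -0.33841842  0.122     ] case [-0.11337563 -0.01182136]
handle [ 0.48121365 -0.34180174  0.114     ] case [-0.02039297  0.00078319]
proj pin,handle in scene [299.30050865 253.81189201] [328.52938881 240.46974394]
pin@ 0.3 [ 0.38656629 -0.34066596]
pin@ 0.8 [ 0.39535827 -0.36272952]
pin@ 1.15 [ 0.40739722 -0.3743241 ]
pin@ 1.57 [ 0.42596991 -0.38177669]
```

Call:
step_arm --increments '[{"dp": [0.1,0,0.25],"yaw": 0.22,"grip": 0},{"dp": [0.1,0,0.25],"yaw": 0.22,"grip": 0},{"dp": [0.15,0,0.15],"yaw": 0.22,"grip": 0},{"dp": [0.2,-0.2,0],"yaw": 0.22,"grip": 0},{"dp": [0.1,-0.28,0],"yaw": 0.21,"grip": 0}]' --squeeze 40

```text
clock: 0.72
position: [0.3204, 0.4469, 0.3853]
ee_rot: [0.0, 0.084, 0.996, -0.0]
contact_force: [0.5, -1.2, 0.0]
width: -0.0001
gripper_force: 0.0
```

Call:
step_arm --increments '[{"dp": [0,-0.3,0],"yaw": 0,"grip": 0},{"dp": [0,-0.3,0],"yaw": 0,"grip": 0},{"dp": [0,-0.3,0],"yaw": 0,"grip": 0},{"dp": [0,-0.3,0],"yaw": 0,"grip": 0},{"dp": [0,-0.3,0],"yaw": 0,"grip": 0}]'

```text
clock: 1.35
position: [0.3178, 0.1455, 0.3861]
ee_rot: [0.0, 0.085, 0.996, -0.0]
contact_force: [1.7, -0.9, 0.4]
width: -0.0002
gripper_force: 0.0
```

Call:
step_arm --increments '[{"dp": [0,-0.3,0],"yaw": 0,"grip": 0},{"dp": [0,-0.3,0],"yaw": 0,"grip": 0},{"dp": [0,-0.3,0],"yaw": 0,"grip": 0},{"dp": [0,-0.3,0],"yaw": 0,"grip": 0},{"dp": [0,-0.3,0],"yaw": 0,"grip": 0}]'

```text
clock: 1.98
position: [0.3178, -0.1545, 0.3863]
ee_rot: [0.0, 0.085, 0.996, 0.0]
contact_force: [1.3, -1.0, -0.1]
width: 0.0
gripper_force: 0.0
```

Call:
step_arm --increments '[{"dp": [0.1,-0.22,0],"yaw": 0,"grip": 0},{"dp": [0.1,-0.22,0],"yaw": 0,"grip": 0},{"dp": [0.13,-0.2,-0.15],"yaw": 0,"grip": 0},{"dp": [0,0,-0.25],"yaw": 0,"grip": 0},{"dp": [0,0,-0.25],"yaw": 0,"grip": 0}]'

```text
clock: 2.6
position: [0.3844, -0.2812, 0.2543]
ee_rot: [-0.0, 0.085, 0.996, 0.0]
contact_force: [0.6, -0.5, 0.1]
width: -0.0001
gripper_force: 0.0
```

Call:
step_arm --increments '[{"dp": [0,0,-0.25],"yaw": 0,"grip": 0},{"dp": [0,0,-0.25],"yaw": 0,"grip": 0},{"dp": [0,0,-0.17],"yaw": 0,"grip": 0},{"dp": [0,0,0],"yaw": 0,"grip": 0}]'

```text
clock: 3.1
position: [0.3826, -0.279, 0.1199]
ee_rot: [-0.003, 0.085, 0.996, 0.002]
contact_force: [0.1, 0.1, -0.1]
width: 0.0003
gripper_force: 0.0
```

Call:
step_arm --increments '[{"dp": [0,-0.1,0],"yaw": 0,"grip": 0},{"dp": [0.01,-0.08,0],"yaw": 0,"grip": 0},{"dp": [0.02,-0.07,0],"yaw": 0,"grip": 0},{"dp": [0.03,-0.07,0],"yaw": 0,"grip": 0},{"dp": [0,0,0],"yaw": 0,"grip": 0}]'

```text
clock: 3.72
position: [0.3973, -0.3465, 0.1226]
ee_rot: [0.001, 0.085, 0.996, -0.001]
contact_force: [-0.4, 1.0, 0.8]
width: 0.0
gripper_force: 0.0
```

Run:
```python
from rig import cams
import cv2
a=cv2.resize(cams.get_image('top')[135:230,325:420],(380,380),interpolation=2)
b=cv2.resize(cams.get_image('wrist'),(400,300));b=cv2.copyMakeBorder(b,0,80,0,0,0)
cv2.imwrite('pics/p1.png',cv2.hconcat([a,b]))
```

```text
(no output)
```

View pics/p1.png

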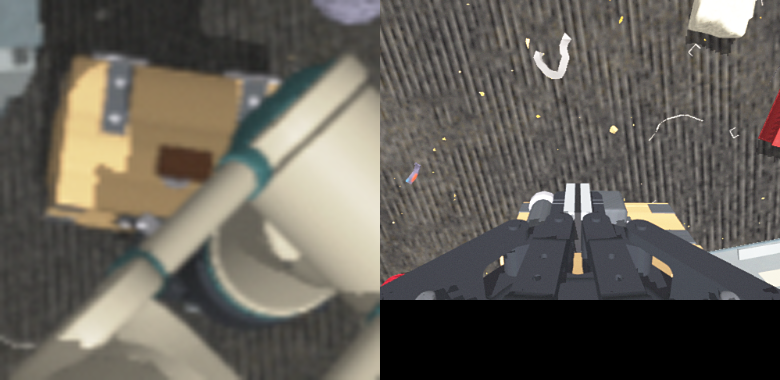

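Call:
step_arm --increments '[{"dp": [0,0.06,0],"yaw": 0,"grip": 0},{"dp": [-0.2,0,0],"yaw": 0,"grip": 0},{"dp": [0,-0.16,0],"yaw": 0,"grip": 0},{"dp": [0.07,-0.02,0],"yaw": 0,"grip": 0},{"dp": [0.06,-0.01,0],"yaw": 0,"grip": 0}]'

```text
clock: 4.45
position: [0.3833, -0.3699, 0.1224]
ee_rot: [0.0, 0.085, 0.996, 0.0]
contact_force: [0.6, 0.8, -0.4]
width: -0.0001
gripper_force: 0.0
```

Call:
step_arm --increments '[{"dp": [0.05,-0.01,0],"yaw": 0,"grip": 0},{"dp": [0.05,-0.01,0],"yaw": 0,"grip": 0},{"dp": [0,0,0],"yaw": 0,"grip": 0}]'

```text
clock: 4.82
position: [0.4037, -0.3744, 0.1222]
ee_rot: [0.0, 0.085, 0.996, 0.0]
contact_force: [-0.4, 0.5, -0.4]
width: -0.0001
gripper_force: 0.0
```

Run:
```python
from rig import cams,manip
import cv2
s=manip.get_state();print(s['position'],s['contact_force'])
b=cams.get_image('wrist')
a=cv2.resize(cams.get_image('scene')[200:300,270:390],(480,400),interpolation=2)
cv2.imwrite('pics/p2.png',cv2.hconcat([a,b[150:,100:420][:, :320].copy() if 0 else cv2.copyMakeBorder(b[150:,110:430],0,166,0,0,0)]))
```

```text
[ 0.40366158 -0.37437533  0.122229  ] [-0.41570312  0.45794614 -0.35548034]
```

View pics/p2.png

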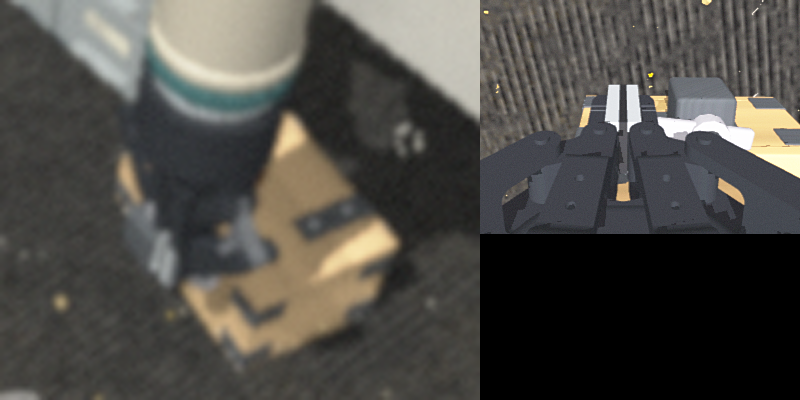

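Call:
step_arm --increments '[{"dp": [-0.1,0.02,0],"yaw": 0,"grip": 0},{"dp": [0,0,0.25],"yaw": 0,"grip": 0.4},{"dp": [0.1,0,0.15],"yaw": 0,"grip": 0.7},{"dp": [0.2,0.07,0],"yaw": 0,"grip": 0.7},{"dp": [0.2,0.07,0],"yaw": 0,"grip": 0.7}]'

```text
clock: 5.55
position: [0.4816, -0.3426, 0.2032]
ee_rot: [0.0, 0.086, 0.996, -0.0]
contact_force: [-0.5, -0.4, -0.9]
width: 0.0596
gripper_force: 0.0
```

Call:
step_arm --increments '[{"dp": [0,0,0],"yaw": 0,"grip": 0.7}]'

```text
clock: 5.68
position: [0.483, -0.3416, 0.2022]
ee_rot: [0.0, 0.084, 0.996, 0.0]
contact_force: [-0.2, -0.1, -0.2]
width: 0.0597
gripper_force: 0.0
```

Run:
```python
from rig import cams,manip
from h import *
s=manip.get_state();print(s['position'],s['contact_force'],s['width'])
c=cams.get_calibration('wrist')
b=cams.get_image('wrist');cv2.imwrite('pics/p3.png',b)
print(proj(c,[.4815,-.3426,.106]),proj(c,[.428,-.382,.122]))
hsv=cv2.cvtColor(b,cv2.COLOR_BGR2HSV)
m=cv2.inRange(hsv,(3,130,50),(14,255,190));k=max(cv2.findContours(m,0,1)[0],key=cv2.contourArea)
M=cv2.moments(k);u=(M['m10']/M['m00'],M['m01']/M['m00']);print(M['m00'],u,ray(c,u,.110))
```

```text
[ 0.48303618 -0.34160111  0.20222766] [-0.20419682 -0.13822702 -0.23042051] 0.05973556487058313
[251.22712731 201.4883355 ] [171.32743777 136.61505789]
1459.5 (252.33995660614363, 205.80963800388258) [ 0.48337433 -0.34214287  0.11      ]
```

View pics/p3.png

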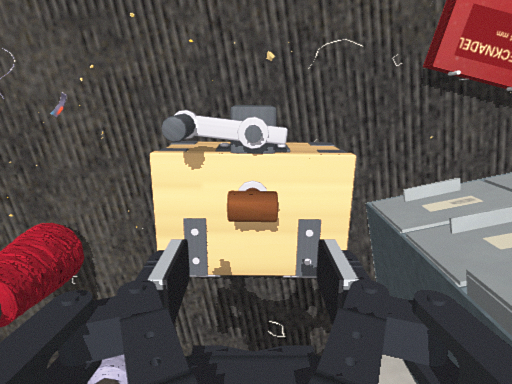

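The lever now lies along the case front (pin at (178,128), pivot at (255,132)), clear of the lid. The handle at (252,206) is centred between the fingers, so I'll go down and grip it.

Call:
step_arm --increments '[{"dp": [0,0,-0.2],"yaw": 0,"grip": 0.7},{"dp": [0,0,-0.15],"yaw": 0,"grip": 0.7},{"dp": [0,0,-0.09],"yaw": 0,"grip": 0.7},{"dp": [0,0,0],"yaw": 0,"grip": 0},{"dp": [0,0,0],"yaw": 0,"grip": 0}]' --squeeze 25

```text
clock: 6.35
position: [0.4807, -0.3417, 0.1146]
ee_rot: [-0.001, 0.086, 0.996, 0.001]
contact_force: [-1.5, 3.2, -3.9]
width: 0.0333
gripper_force: 29.8
```

Call:
step_arm --increments '[{"dp": [0,0,0],"yaw": 0,"grip": 0},{"dp": [0,0,0],"yaw": 0,"grip": 0}]'

```text
clock: 6.6
position: [0.4808, -0.3417, 0.1146]
ee_rot: [-0.002, 0.085, 0.996, 0.001]
contact_force: [-4.5, 3.8, 0.5]
width: 0.0337
gripper_force: 30.2
```

Run:
```python
import numpy as np
R=np.array([[.985,.170],[-.170,.985]])
p=None
for t in np.arange(0,1.301,.1):
    q=np.array([-.07*np.cos(t)+.036*np.sin(t),.07*np.sin(t)+.036*np.cos(t)])
    w=np.array([*(R@[q[0],0]),q[1]])
    if p is not None: print(round(t,1),((w-p)/.2).round(3))
    p=w
```

```text
0.1 [ 0.019 -0.003  0.034]
0.2 [ 0.023 -0.004  0.032]
0.3 [ 0.026 -0.004  0.029]
0.4 [ 0.028 -0.005  0.027]
0.5 [ 0.031 -0.005  0.024]
0.6 [ 0.033 -0.006  0.02 ]
0.7 [ 0.035 -0.006  0.017]
0.8 [ 0.036 -0.006  0.013]
0.9 [ 0.038 -0.006  0.01 ]
1.0 [ 0.038 -0.007  0.006]
1.1 [ 0.039 -0.007  0.002]
1.2 [ 0.039 -0.007 -0.002]
1.3 [ 0.038 -0.007 -0.006]
```

Gripped at 34 mm, which matches the handle's length. Next I'll lift along the arc.

Call:
step_arm --increments '[{"dp": [0.019,-0.003,0.034],"yaw": 0,"grip": 0},{"dp": [0.023,-0.004,0.032],"yaw": 0,"grip": 0},{"dp": [0.026,-0.004,0.029],"yaw": 0,"grip": 0},{"dp": [0.028,-0.005,0.027],"yaw": 0,"grip": 0},{"dp": [0,0,0],"yaw": 0,"grip": 0}]'

```text
clock: 7.22
position: [0.5024, -0.3455, 0.1396]
ee_rot: [0.0, 0.085, 0.996, 0.0]
contact_force: [-1.4, 4.7, -0.5]
width: 0.0334
gripper_force: 29.4
```

Call:
step_arm --increments '[{"dp": [0.031,-0.005,0.024],"yaw": 0,"grip": 0},{"dp": [0.033,-0.006,0.02],"yaw": 0,"grip": 0},{"dp": [0.035,-0.006,0.017],"yaw": 0,"grip": 0},{"dp": [0.036,-0.006,0.013],"yaw": 0,"grip": 0},{"dp": [0.038,-0.006,0.01],"yaw": 0,"grip": 0}]'

```text
clock: 7.85
position: [0.5364, -0.3516, 0.156]
ee_rot: [-0.0, 0.085, 0.996, 0.0]
contact_force: [-3.4, 3.0, -3.7]
width: 0.0333
gripper_force: 27.5
```

Call:
step_arm --increments '[{"dp": [0.038,-0.007,0.006],"yaw": 0,"grip": 0},{"dp": [0.039,-0.007,0.002],"yaw": 0,"grip": 0},{"dp": [0.039,-0.007,-0.002],"yaw": 0,"grip": 0},{"dp": [0.025,-0.004,-0.004],"yaw": 0,"grip": 0},{"dp": [0,0,0],"yaw": 0,"grip": 0}]'

```text
clock: 8.48
position: [0.5661, -0.357, 0.1573]
ee_rot: [0.002, 0.085, 0.996, -0.0]
contact_force: [-1.9, 4.3, 1.2]
width: 0.0334
gripper_force: 27.0
```

Run:
```python
from rig import cams,manip
import cv2
s=manip.get_state();print(s['position'],s['contact_force'],s['moment'],s['width'])
cv2.imwrite('pics/p4.png',cv2.resize(cams.get_image('scene')[150:310,230:430],(750,600),interpolation=2))
```

```text
[ 0.56614176 -0.35695525  0.15728856] [-1.85539114  4.32012573  1.19733957] [ 0.67899925  0.40632066 -0.07179509] 0.033381043030439136
```

View pics/p4.png

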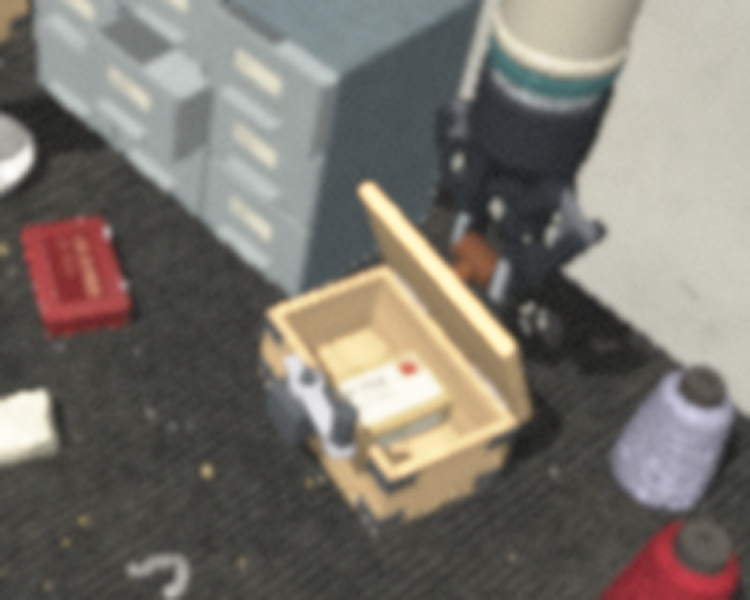

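The lid stands nearly upright at its stop, and the lever is still aside. I'll release the handle and withdraw straight up.

Call:
step_arm --increments '[{"dp": [0,0,0],"yaw": 0,"grip": 0.65},{"dp": [0,0,0],"yaw": 0,"grip": 0.65},{"dp": [0,0,0],"yaw": 0,"grip": 0.65},{"dp": [0,0,0.1],"yaw": 0,"grip": 0.65},{"dp": [0,0,0.2],"yaw": 0,"grip": 0.65}]'

```text
clock: 9.15
position: [0.5636, -0.3565, 0.2146]
ee_rot: [-0.002, 0.085, 0.996, 0.001]
contact_force: [0.7, -0.7, -0.3]
width: 0.0556
gripper_force: 0.0
```

Call:
step_arm --increments '[{"dp": [0,0,0.25],"yaw": 0,"grip": 0.65},{"dp": [0,0,0.25],"yaw": 0,"grip": 0.65},{"dp": [0,0,0],"yaw": 0,"grip": 0.65},{"dp": [0,0,0],"yaw": 0,"grip": 0.65}]'

```text
clock: 9.65
position: [0.5642, -0.3568, 0.3156]
ee_rot: [-0.0, 0.085, 0.996, -0.0]
contact_force: [0.6, 0.7, 0.1]
width: 0.0551
gripper_force: 0.0
```

Run:
```python
from rig import cams,manip
import cv2
s=manip.get_state();print(s['position'],s['contact_force'],s['width'],s['clock'])
cv2.imwrite('pics/p5.png',cv2.resize(cams.get_image('scene')[100:310,170:430],(750,606))[:600])
```

```text
[ 0.56421791 -0.35675849  0.31559232] [0.56615599 0.68893175 0.05151149] 0.05512283001073526 9.65
```

View pics/p5.png

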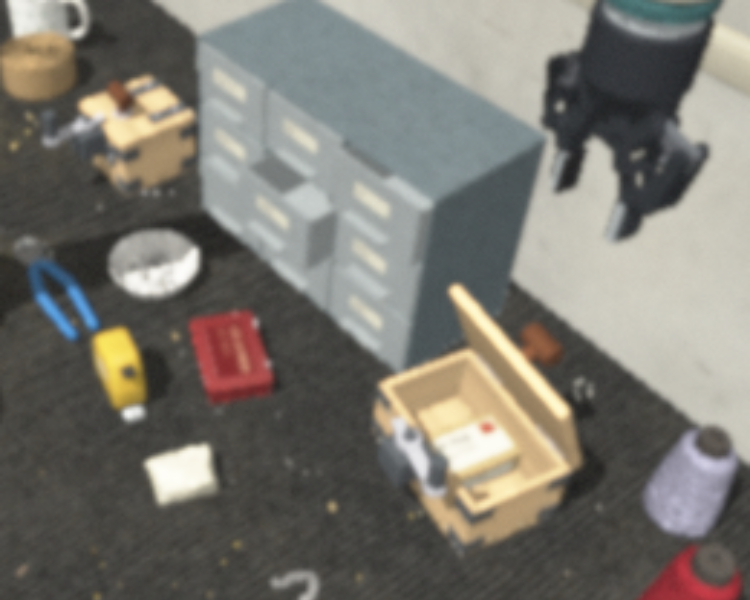

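The long case's lid stands open (about (515,370)) with its lever aside. The short case (about (135,130)) is still latched, and the gripper is clear of everything.

```bash
python3 -c "
from rig import ticket
print(ticket.sign_off())"
```

```text
the job is handed in; nothing more can be done
None
```

I swung the long case's latch fully aside, opened its lid nearly upright and left it standing, kept the short case latched, and handed the job in at about 10 s; no verdict was returned.

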